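# Free the locked centrifuge lid with the release rod

### The job

The little bench centrifuge has lost power with its lid locked. Take the release rod that lies across the slide box, put its steel tip into the round bore in the centrifuge's sloping front panel and push the sprung plunger inside fully home, firmly but without ramming it, so that the lid springs open. Then lower the rod gently, steel tip down, into the taller of the two empty glass beakers so that it stands there, and leave the centrifuge lid open and the two beakers and the wash bottle standing where they are.

Things in the scene. Friction and masses are not known exactly. Their poses are not given: they have to be found in the camera images.
- release_rod: Release rod, 190 mm long, 130 g: steel bar of 12 x 12 mm square section, 110 mm long, fixed in a black ribbed handle 80 mm long, 24 wide, 22 thick. Origin on its axis at the shoulder between bar and handle; x runs along the rod to the steel tip (x = +110 mm; the handle ends at -80 mm), y across the handle's 24 mm width, z up as it lies.
- rod_tip (a point): Centre of the square end face of the rod's steel bar.
- rod_grip (a point): Middle of the handle, on the rod's axis, 150 mm from the tip. At the start the handle sticks out freely past the slide box, its axis 40 mm above the table.
- slide_box: Closed blue slide box, fixed, 108 mm wide (x), 166 mm long (y), 34 mm high; at the start the rod's steel bar lies level across its lid, the handle beyond the +x edge. Origin at the centre of its underside.
- centrifuge: Small white bench centrifuge, fixed, 160 mm wide (y), 205 mm deep, about 120 mm high with its lid shut. Origin under the body (front edge x = -110 mm, back +95 mm); x points front to back, y to its left seen from the front, z up. Its front panel slopes 35 degrees from level: display, keys and a knob at the right, the release bore at the left.
- bore_mouth (a point): Centre of the mouth of the release bore, flush with the sloping panel. The bore is round, 28 mm across and square to the panel: it leads inwards along (+0.574, 0, -0.819) in the centrifuge's frame, 35 degrees from vertical. The plunger's top lies 30 mm below the mouth and gives way 14 mm more to its hard stop.
- release_plunger (a joint): Travel of the sprung plunger (27 mm steel disc) down the bore, m: 0 at rest, 0.014 fully home at its hard stop. The spring pushes back with about 4 N at first, 10 N at the end. It draws the latch bolt, which lets go of the lid only in the last 2 mm.
- centrifuge_lid (a joint): Opening of the lid about its hinge at the back, rad: 0 shut, 1.2 fully open. Once unlatched its own spring raises it within about two seconds and holds it up; its front edge starts just behind the sloping panel and swings up and back.
- beaker_tall: The taller empty glass beaker, 72 mm outside diameter, about 54 mm clear inside, 95 mm high, floor 3 mm thick, 140 g, loose on the table. Origin at the centre of its underside, z up.
- beaker_short: The shorter empty glass beaker, 53 mm across, 66 mm high, loose; not used. Origin at the centre of its underside, z up.
- wash_bottle: White wash bottle with a bent spout, 183 mm high, loose, at the back left; not used. Origin at the centre of its underside, z up.
There are look-alikes about, which are no part of the job. Leave any brown look-alike of the beaker_tall alone.

How it is judged (in metres and radians):
On the way:
1. The rod pushes the release plunger home (at least 12 mm of its 14 mm, the rod bearing on it) (value of joint release_plunger above 0.012 m and contact force between release_rod and release_plunger above 2 N), for 0.05 s.
At the end, for the whole second after the job is handed in: The lid stands open (more than 0.9 rad), the plunger is back out, and the rod stands at rest, steel tip on the floor of the taller beaker, leaning no more than 31 degrees, with the beaker upright (value of joint centrifuge_lid above 0.9 rad and value of joint release_plunger below 0.003 m and horizontal distance between rod_tip and beaker_tall below 0.034 m and z of rod_tip in the frame of beaker_tall below 0.02 m and angle between release_rod's own x axis and vertical above 2.6 rad and angle between beaker_tall's own z axis and vertical below 0.1 rad and linear speed of release_rod below 0.03 m/s and velocity of joint centrifuge_lid below 0.1 rad/s); the robot touches nothing.
It fails at once if The rod is dropped into the beaker: it moves faster than 0.8 m/s inside its mouth (a fall of over 30 mm) (horizontal distance between rod_tip and beaker_tall below 0.04 m and z of rod_tip in the frame of beaker_tall below 0.095 m and linear speed of release_rod above 0.8 m/s).
It fails at once if The rod is rammed: more than 45 N against the centrifuge (contact force between release_rod and centrifuge above 45 N).
It fails at once if The taller beaker is tipped more than 0.35 rad or shifted more than 40 mm (angle between beaker_tall's own z axis and vertical above 0.35 rad or distance of beaker_tall from where it was at the start of the episode above 0.04 m).
It fails at once if The shorter beaker or the wash bottle is shifted more than 30 mm or tipped over (distance of any of beaker_short, wash_bottle from where it was at the start of the episode above 0.03 m or angle between any of beaker_short, wash_bottle's own z axis and vertical above 0.5 rad).
It also fails if it takes over 61 s, if anything falls off the work surface, if the arm or the gripper's body presses on something with over 40 N, if the wrist force passes 120 N, or if a joint passes its speed limit or range.

### The arm

A 6-joint arm with a two-finger parallel gripper is mounted at the origin on the work surface; the furniture and walls round the work are solid. World frame = base frame: x ahead of the robot, y to its left, z up, the work surface at z = 0. Lengths are in mm, angles in rad, forces in N, time in s.
With the tool pointing down it reaches from about 300 to 775 mm from the base axis. Payload 14.6 kg.
Tool frame: the origin (TCP) lies midway between the tips of the shut fingers; the grasp point (between the pads) lies 19 mm behind it (manip.grasp_offset is the distance from the TCP to the grasp point, in mm); z points along the fingers, y is the line along which they close (so a half turn about z gives the same grasp; the last joint's range is limited). The gripper opens to 94 mm and grips with 3 to 60 N. Pads are 16 mm wide; open, the fingers measure 119 mm over their backs; the gripper's body (75 mm by 177 mm) begins 78 mm behind the grasp point.
Start: joints at [-1.22, 0.3, 1.521, -0, 1.321, -0.067], TCP at [223.155, -502.684, 205.446] pointing down, gripper open.
Joint ranges: [-3.03, 3.03], [-0.79, 2.21], [0.23, 2.52], [-1.04, 4.18], [0, 3.07], [-2.55, 2.55]. Speed limits (rad/s): [2.22, 2.22, 2.57, 3.14, 3.14, 3.14].

### API

Orientations are given as [roll, pitch, yaw] about the fixed x, y, z axes, in that order (R = Rz(yaw) Ry(pitch) Rx(roll)).
In Python, from cell import manip, viewer gives the robot as it stands. The module is installed in compiled form; this text tells all that it offers.
- The arm moves only by the tool move_arm, never from a script. Its argument "moves" is a list of rows, each a list of 4 numbers: the shift along the tool's x, y, z in m, then the turn about the tool's z in rad. A call has 1 to 12 rows; each row is the pose to reach, as a shift and turn from the pose commanded when the call began, along the tool's axes at that moment; what a row does not reach only later rows make up. A row lasts 1/10 s, in which the tool goes at most 50 mm and 8.59 degrees, less where a joint would pass 70% of its speed; a pose out of reach is approached as far as the arm can. A call with a gripper value outside its range is refused whole. "jaw" is the finger opening in m, from 0 to 0.094, set as the call begins (left out, the last holds). The fingers move at their own pace and stop on an object; "squeeze" is the grip in N (left out, the last holds). Time passes only in rows, so rows that repeat a pose let the fingers close. It gives the time, the measured TCP pose, the force, the opening and the grip force at its end, in the units of the state.
- manip.read_state(): the state, without advancing time (a new reading comes with each control period).
- viewer.camera(name): name is "scene" or "top" or "wrist"; returns a dict with "frame" (420x560x3 uint8, blue, green, red), "z_map" (420x560 float32, mm along the optical axis (not along the pixel's ray), 0 where there is no reading), "fx", "fy", "cx", "cy" (pixels), "origin" and "orientation" of the camera in the world. Camera axes: x right, y down, z forward; pixel columns grow to the right and rows downward; lengths in mm; the calibration is good to about 2 mm. The wrist camera is an equidistant fisheye: a pixel r from the principal point sees the ray r / f radians off the axis. A picture is of the moment at which its call begins.
- manip.sign_off(): hands the job in; it is judged then, once.
The state is a dict: "clock": time; "joints": joint angles; "qd": joint speeds; "effort": joint torques, N m; "eef_pos": TCP position; "eef_rot": TCP orientation; "wrist_force": force on the tool from outside, world axes, zero at the start; "moment": the same for the moment, N m; "finger_gap": finger opening in mm; "finger_force": force on a finger pad.
Only numpy, scipy, OpenCV 4.12 (cv2) and the standard library are available. Lean on these libraries where they do the work, as an engineer would, in place of code of your own. Each camera call takes 0.05 s, during which the arm holds its last target. There are 200 camera calls.

## Working session

There is one attempt and no reset: what is moved stays moved. The work goes in short steps, Python scripts to look and compute and a tool call to move; the robot and the scene stay as the last step left them, time stands still between calls to the robot, and variables do not carry over. Pictures are saved under pics/ and viewed, at most 10 in all, crops included, and the job is handed in when it is done.

Besides the shell and the picture viewer there is one more tool, called after "Emit:" by a JSON object that holds its "api" and its "payload", one argument or row to a line. move_arm: Moves the arm, as the interface text tells. Its arguments: {"type":"object","properties":{"moves":{"type":"array"},"jaw":{"type":"number"},"squeeze":{"type":"number"}},"required":["moves"]}

```bash
mkdir -p pics; cat > h.py <<'E'
import numpy as np, cv2
from scipy.spatial.transform import Rotation as R
from cell import manip, viewer
def rot(o):
    o=np.array(o,float)
    return o if o.shape==(3,3) else (R.from_euler('xyz',o).as_matrix() if o.size==3 else R.from_quat(o).as_matrix())
def px(c,u,v,d=None):
    d=c['z_map'][int(round(v)),int(round(u))] if d is None else d
    p=np.array([(u-c['cx'])/c['fx']*d,(v-c['cy'])/c['fy']*d,d])
    return np.array(c['origin'])+rot(c['orientation'])@p
def ray(c,u,v):
    return np.array(c['origin']),rot(c['orientation'])@np.array([(u-c['cx'])/c['fx'],(v-c['cy'])/c['fy'],1])
E
python3 - <<'E'
from h import *
import pickle
for n in ['scene','top']:
    c=viewer.camera(n); pickle.dump(c,open(n+'.pkl','wb'))
    cv2.imwrite(f'pics/{n}.png',cv2.resize(c['frame'],(800,600)))
    print(n,c['fx'],c['fy'],c['cx'],c['cy'],c['origin'],c['orientation'])
print(manip.read_state(), manip.grasp_offset)
E
```

```text
scene 422.9042445759871 422.9042445759871 276.9034733188149 215.88100772241737 [-323.96538031  674.29469459 1210.38981419] [-2.37952145 -0.00410118 -2.28034002]
top 436.5281072389184 436.5281072389184 285.13094135885456 215.4379435585867 [-548.95606856  205.6705673  1399.70096975] [-2.4600315   0.00286943 -1.78993173]
{'clock': 0.1, 'joints': array([-1.21961195e+00,  3.00400107e-01,  1.52153181e+00, -9.53641467e-06,
        1.32068081e+00, -6.66098734e-02]), 'qd': array([ 0.00038653, -0.00026504, -0.00374709,  0.00076156,  0.00146279,
        0.00067692]), 'effort': array([ 1.40639506e-03, -5.32645333e+01, -3.53281403e+01,  7.09078484e-02,
        2.34941411e-02, -9.20383377e-05]), 'eef_pos': array([ 223.06858052, -502.47443018,  204.94610753]), 'eef_rot': array([-3.14057423e+00, -5.86798777e-05,  4.17796586e-01]), 'wrist_force': array([-0.86174672,  0.92023549,  0.37653398]), 'moment': array([-0.05575251,  0.03183695, -0.01804787]), 'finger_force': 0.0, 'finger_gap': 94.2467456425898} 18.8
```

View pics/top.png

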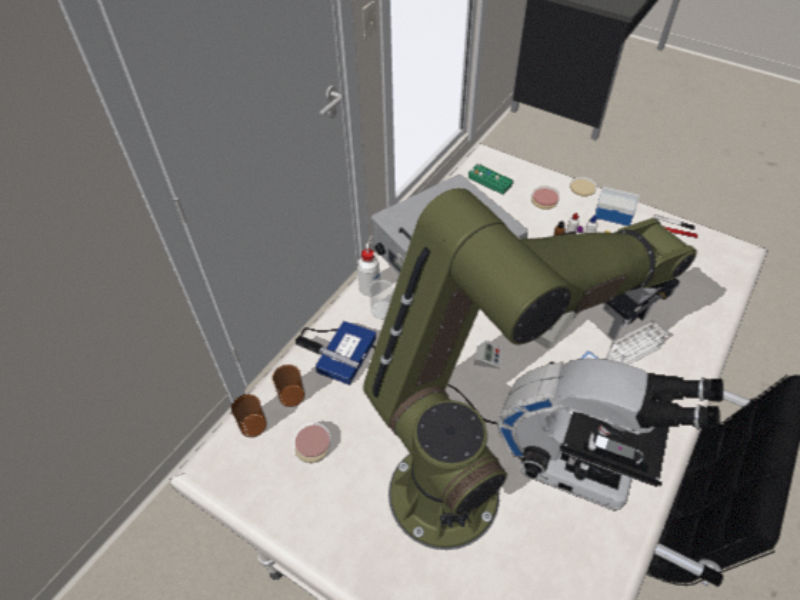

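View pics/scene.png

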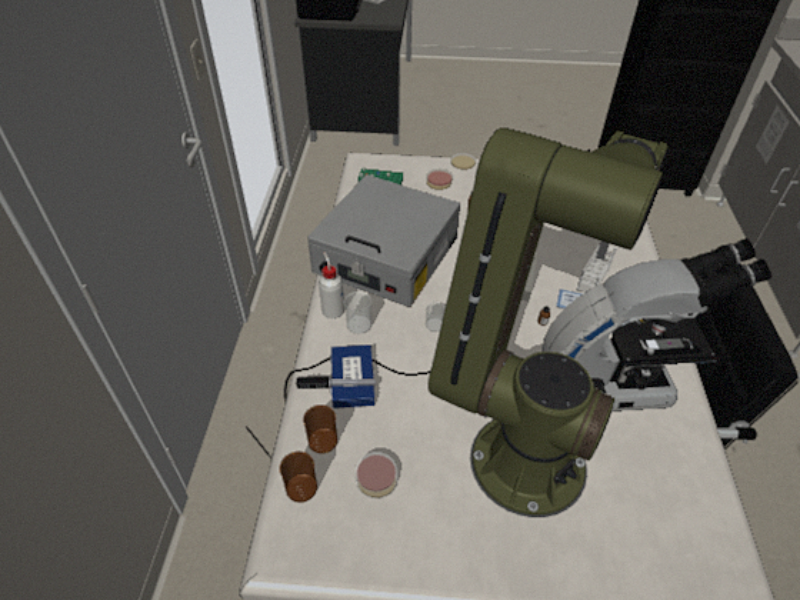

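The top view shows the slide box at (347,352), the rod handle at (308,342), and the glass beaker at (383,298). In the scene view the box is at (353,375), the handle at (312,381), and the beakers at (360,312) and (434,318). The arm hides the centrifuge.

```bash
python3 - <<'E'
from h import *
import pickle
s=pickle.load(open('scene.pkl','rb'));t=pickle.load(open('top.pkl','rb'))
a=s['frame'][180:300,195:335]; b=t['frame'][160:280,200:340]
a=cv2.resize(a,None,fx=4,fy=4,interpolation=cv2.INTER_CUBIC);b=cv2.resize(b,None,fx=4,fy=4,interpolation=cv2.INTER_CUBIC)
cv2.imwrite('pics/ca.png',a);cv2.imwrite('pics/cb.png',b)
w=viewer.camera('wrist');pickle.dump(w,open('wrist.pkl','wb'));print({k:w[k] for k in w if k not in('frame','z_map')})
cv2.imwrite('pics/w.png',cv2.resize(w['frame'],(800,600)))
E
```

```text
{'fx': 325.19226210127806, 'fy': 325.19226210127806, 'cx': 282.5545315426065, 'cy': 207.05530307760594, 'origin': array([ 292.45992883, -472.49095205,  383.04932732]), 'orientation': array([ 2.87764909e+00, -2.61774649e-04, -1.15343010e+00])}
```

View pics/ca.png

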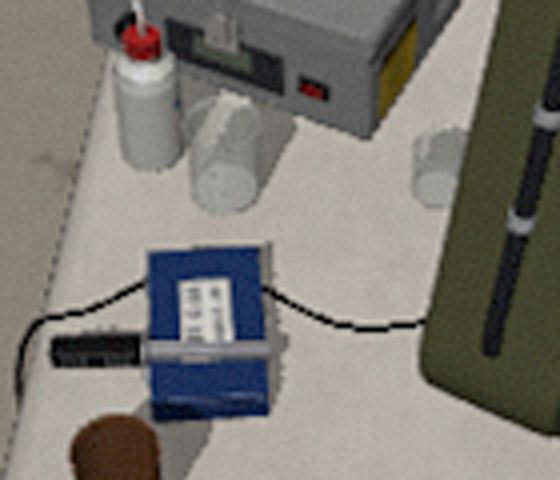

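View pics/cb.png

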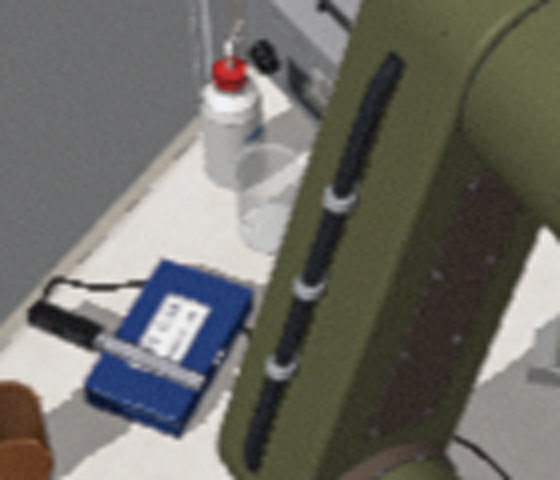

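View pics/w.png

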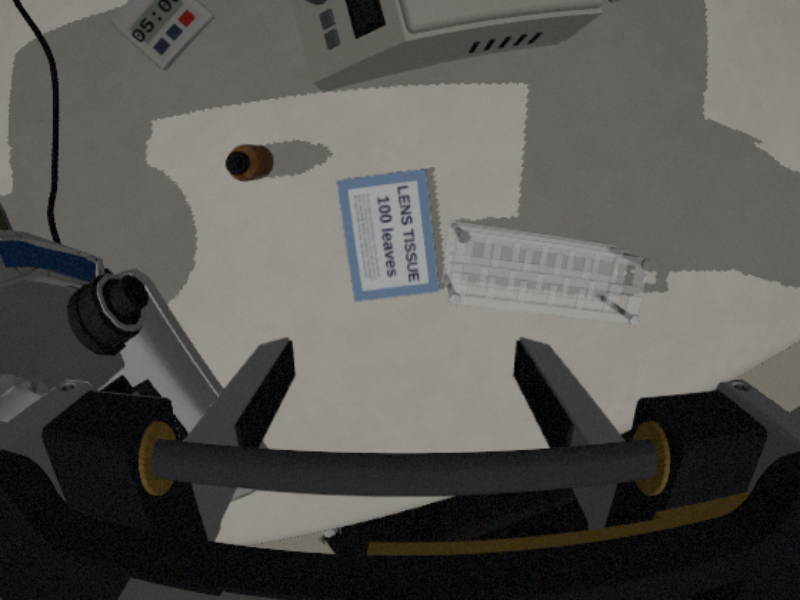

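The crops show, in scene, the handle end at (52,350), the shoulder at (145,350) and the tip at (272,350). In top they are at (33,312), (100,345) and (200,380). The wrist view shows the centrifuge at upper centre, with its panel facing the robot.

```bash
cat >> h.py <<'E'
def tri(rays):
    A=np.zeros((3,3));b=np.zeros(3)
    for o,d in rays:
        d=d/np.linalg.norm(d);P=np.eye(3)-np.outer(d,d);A+=P;b+=P@o
    p=np.linalg.solve(A,b)
    return p,[np.linalg.norm(np.cross(p-o,d/np.linalg.norm(d))) for o,d in rays]
E
python3 - <<'E'
from h import *
import pickle
np.set_printoptions(precision=1,suppress=True)
s=pickle.load(open('scene.pkl','rb'));t=pickle.load(open('top.pkl','rb'))
S=lambda x,y:((x+.5)/4-.5+195,(y+.5)/4-.5+180)
T=lambda x,y:((x+.5)/4-.5+200,(y+.5)/4-.5+160)
for n,a,b in [('hend',(52,351),(35,314)),('shoulder',(145,349),(100,343)),('tip',(274,350),(202,380)),('hmid',(98,350),(67,328)),('tallrim',(227,125),(268,165)),('tallbase',(223,192),(263,230))]:
    sa=S(*a);tb=T(*b)
    p,e=tri([ray(s,*sa),ray(t,*tb)])
    print(n,p,e,px(s,*sa),px(t,*tb))
for n,a in [('short rim',(442,142)),('short base',(437,190)),('box corners',(150,252)),('',(268,248)),('',(270,402)),('',(150,408)),('wash',(145,40)),('stuff',(120,430)),]:
    print(n,px(s,*S(*a)))
for n,a in [('box',(165,265)),('',(250,290)),('',(180,425)),('',(90,385))]:print(n,px(t,*T(*a)))
# table check
print(px(s,*S(330,250)),px(t,*T(30,370)))
# wrist cloud
w=pickle.load(open('wrist.pkl','rb'))
def wpx(u,v):
    x=(u-w['cx'])/w['fx'];y=(v-w['cy'])/w['fy'];r=np.hypot(x,y);d=w['z_map'][int(v),int(u)]
    return np.array(w['origin'])+rot(w['orientation'])@np.array([x/r*np.tan(r)*d,y/r*np.tan(r)*d,d])
for a in [(318,88),(405,40),(600,10),(295,5),(265,110),(380,240)]:print(a,wpx(a[0]*.7,a[1]*.7))
E
```

```text
hend [487.9 282.4  38.1] [np.float64(2.229082752412064), np.float64(2.2290827524118884)] [482.8 285.4  49.3] [475.  281.9  51.4]
shoulder [430.  225.5  51.3] [np.float64(1.7025985738246368), np.float64(1.7025985738245464)] [435.8 222.6  45.4] [435.2 225.9  41.3]
tip [365.4 139.3  47.1] [np.float64(2.4795483751611074), np.float64(2.47954837516122)] [390.2 118.9   0.3] [368.6 138.8  46.6]
hmid [459.3 254.1  44.5] [np.float64(1.8544638213352864), np.float64(1.8544638213352806)] [458.1 255.2  49.6] [448.4 253.9  56.2]
tallrim [557.2  37.  107. ] [np.float64(4.509305034833915), np.float64(4.509305034834048)] [589.5  11.7  59.2] [599.9  30.5  64.3]
tallbase [554.5  46.2  18.5] [np.float64(0.08591448781544116), np.float64(0.08591448781557556)] [547.5  51.2  27.9] [538.3  48.5  38.9]
short rim [ 450.9 -139.6   43.5]
short base [ 415.4 -100.5   33. ]
box corners [527.1 150.7  35.6]
 [482.5  50.2   4.2]
 [350.5 155.9  -1.8]
 [401.5 245.3  17. ]
wash [-324.   674.3 1210.4]
stuff [364.  297.3  76.1]
box [525.2 150.6  27.3]
 [469.3  74.9  36.5]
 [342.2 165.8  19. ]
 [396.6 241.6  31.2]
[443.3   7.8   4.1] [450.5 297.   -3.2]
(318, 88) [ 330.8 -378.6   -0.6]
(405, 40) [ 371.3 -438.5   91.9]
(600, 10) [ 453.8 -544.    92.7]
(295, 5) [ 380.4 -345.7   46.1]
(265, 110) [ 297.8 -343.1   -1.9]
(380, 240) [ 234.9 -477.     7.2]
```

```bash
python3 - <<'E'
from h import *
import pickle
np.set_printoptions(precision=0,suppress=True)
s=pickle.load(open('scene.pkl','rb'));t=pickle.load(open('top.pkl','rb'))
print('micro');
for a in [(600,300),(560,330),(640,270),(745,250),(690,380),(580,370),(660,290),(700,330)]: print(a,px(s,a[0]*.7,a[1]*.7))
for a in [(530,400),(590,380),(640,385),(540,370),(600,480)]: print(a,px(t,a[0]*.7,a[1]*.7))
print('wash')
for a in [(332,290),(330,300),(330,312)]: print(px(s,a[0]*.7,a[1]*.7))
print('brown')
for a in [(320,415),(320,440),(300,480)]: print(px(s,a[0]*.7,a[1]*.7))
print('greybox')
for a in [(360,240),(315,235),(420,290),(410,300)]: print(px(s,a[0]*.7,a[1]*.7))
E
```

```text
micro
(600, 300) [  67. -231.  309.]
(560, 330) [ 107. -177.  220.]
(640, 270) [  40. -305.  369.]
(745, 250) [ -83. -463.  416.]
(690, 380) [-115. -479.    1.]
(580, 370) [-19. -53. 304.]
(660, 290) [ -20. -283.  370.]
(700, 330) [ -84. -452.  183.]
(530, 400) [  45. -183.  277.]
(590, 380) [  16. -282.  365.]
(640, 385) [ -24. -364.  380.]
(540, 370) [ 106. -226.  284.]
(600, 480) [ -74. -340.   66.]
wash
[627.  69. 109.]
[636.  73.  68.]
[634.  78.  27.]
brown
[367. 300.  56.]
[312. 339.  60.]
[244. 433.  95.]
greybox
[682. -70. 168.]
[804.  -6. 142.]
[ 545. -168.   20.]
[ 525. -113.   32.]
```

Emit:
{"api": "move_arm", "payload": {
  "moves": [
    [0.264,-0.158,-0.075,0],
    [0.264,-0.158,-0.075,0],
    [0.264,-0.158,-0.075,0],
    [0.264,-0.158,-0.075,0],
    [0.264,-0.158,-0.075,0],
    [0.264,-0.158,-0.075,0],
    [0.43,-0.359,-0.075,-0.2],
    [0.43,-0.359,-0.075,-0.455],
    [0.43,-0.359,-0.075,-0.455],
    [0.43,-0.359,-0.075,-0.455],
    [0.43,-0.359,-0.075,-0.455],
    [0.43,-0.359,-0.075,-0.455]
  ]
}}

```text
clock: 1.35
eef_pos: [470.8, 3.1, 280.4]
eef_rot: [-3.141, -0.0, 0.875]
wrist_force: [-1.0, -1.0, 0.8]
finger_gap: 94.0
finger_force: 0.0
```

Emit:
{"api": "move_arm", "payload": {
  "moves": [
    [0.184,-0.171,0.05,0],
    [0.184,-0.171,0.05,0],
    [0.184,-0.171,0.05,0],
    [0.184,-0.171,0.05,0],
    [0.184,-0.171,0.05,0],
    [0.184,-0.171,0.05,0],
    [0.184,-0.171,0.05,0],
    [0.184,-0.171,0.05,0]
  ]
}}

```text
clock: 2.15
eef_pos: [458.0, 249.9, 230.6]
eef_rot: [3.141, 0.0, 0.872]
wrist_force: [-0.0, 0.1, -0.0]
finger_gap: 93.7
finger_force: 0.0
```

```bash
python3 - <<'E'
from h import *
import pickle
c={n:viewer.camera(n) for n in ['scene','top','wrist']}
pickle.dump(c,open('c2.pkl','wb'))
a=cv2.resize(c['scene']['frame'],(400,300));b=cv2.resize(c['top']['frame'],(400,300))
w=cv2.resize(c['wrist']['frame'],(400,300))
a=cv2.resize(c['scene']['frame'][150:300,290:490],(400,300),interpolation=cv2.INTER_CUBIC)
b=cv2.resize(c['top']['frame'][150:300,290:490],(400,300),interpolation=cv2.INTER_CUBIC)
cv2.imwrite('pics/c2.png',np.vstack([np.hstack([a,b]),np.hstack([w,cv2.resize(c['scene']['frame'],(400,300))])]))
print({k:c['wrist'][k] for k in ['origin','orientation']},manip.read_state()['eef_pos'])
E
```

```text
{'origin': array([506.94417785, 306.85683538, 409.04938272]), 'orientation': array([ 2.87760763e+00, -1.38696024e-03, -7.00124516e-01])} [458.18265855 249.58728951 230.92630728]
```

View pics/c2.png

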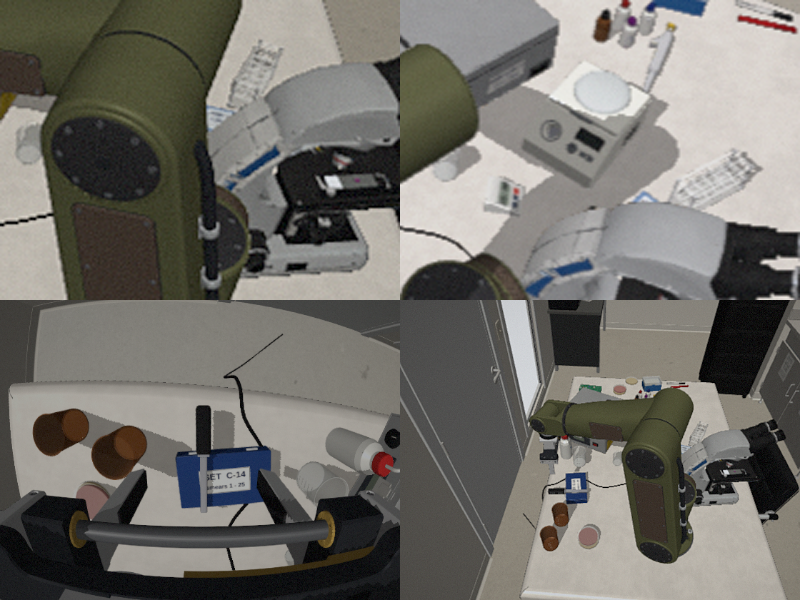

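The top crop shows the centrifuge unobstructed, with the ringed bore near (550,130) and the display at (590,137). The wrist view shows the rod upright, from (204,405) to (205,512). I'll enlarge both.

```bash
python3 - <<'E'
from h import *
import pickle
c=pickle.load(open('c2.pkl','rb'))
w=c['wrist']['frame'][135:315,230:390]; t=c['top']['frame'][175:251,345:420]
a=cv2.resize(w,None,fx=3,fy=3,interpolation=cv2.INTER_CUBIC)
b=cv2.resize(t,None,fx=4,fy=4,interpolation=cv2.INTER_CUBIC)
im=np.zeros((540,780,3),np.uint8);im[:,:480]=a;im[:304,480:780]=b
cv2.imwrite('pics/c3.png',im)
E
```

```text
(no output)
```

View pics/c3.png

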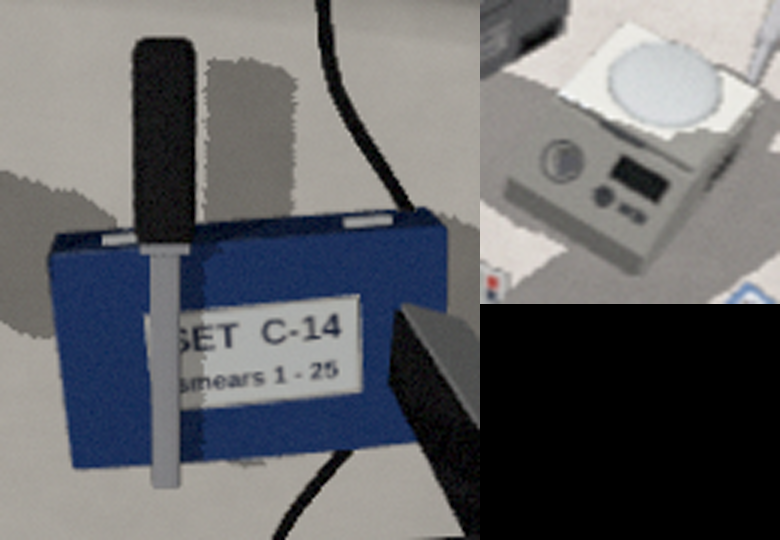

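In this crop the rod's centre line runs from the handle end (164,40) through the shoulder (165,248) to the tip (166,487), which overhangs the far box edge. The bore mouth is at (563,160).

```bash
cat >> h.py <<'E'
def wray(w,u,v):
    x=(u-w['cx'])/w['fx'];y=(v-w['cy'])/w['fy'];r=np.hypot(x,y)
    return np.array(w['origin']),rot(w['orientation'])@np.array([x/r*np.sin(r),y/r*np.sin(r),np.cos(r)])
def atz(ry,z): o,d=ry; return o+d*(z-o[2])/d[2]
E
python3 - <<'E'
from h import *
import pickle
np.set_printoptions(precision=2,suppress=True)
c=pickle.load(open('c2.pkl','rb'));w=c['wrist'];t=c['top'];t0=pickle.load(open('top.pkl','rb'));s0=pickle.load(open('scene.pkl','rb'))
W=lambda x,y:((x+.5)/3-.5+230,(y+.5)/3-.5+135)
T0=lambda x,y:((x+.5)/4-.5+200,(y+.5)/4-.5+160)
S0=lambda x,y:((x+.5)/4-.5+195,(y+.5)/4-.5+180)
for n,a,b,s,z in [('hend',(164,40),(35,314),(52,351),51),('sh',(165,248),(100,343),(145,349),51),('tip',(166,487),(202,380),(274,350),46)]:
    print(n,*tri([wray(w,*W(*a)),ray(t0,*T0(*b)),ray(s0,*S0(*s))]),atz(wray(w,*W(*a)),z))
B=lambda x,y:((x-480+.5)/4-.5+345,(y+.5)/4-.5+175)
P=[]
for y in range(130,230,2):
  for x in range(510,680,2):
    if cv2.pointPolygonTest(np.array([(525,180),(545,130),(585,130),(660,170),(635,245)],np.int32),(x,y),False)>0: P.append(px(t,*B(x,y)))
P=np.array(P);
for _ in range(5):
    m=P.mean(0);n=np.linalg.svd(P-m)[2][2];n*=np.sign(n[2]);r=(P-m)@n;P=P[abs(r)<2*r.std()+.5]
print('plane',m,n,np.degrees(np.arccos(n[2])),np.degrees(np.arctan2(-n[1],-n[0])),r.std(),len(P))
for nm,q in [('bore',(563,161)),('botL',(507,180)),('botR',(640,272)),('panTopL',(555,108)),('panTopR',(692,172)),('dispBL',(612,178)),('dispBR',(660,202)),('floorL',(508,196))]:
    o,d=ray(t,*B(*q)); print(nm,o+d*((m-o)@n)/(d@n),px(t,*B(*q)))
for q in [(490,220),(560,270),(760,200)]:print('table',px(t,*B(*q)))
E
```

```text
hend [488.98 282.05  36.71] [np.float64(0.3604107600409141), np.float64(2.3397298791966317), np.float64(2.161939411326632)] [489.77 282.67  51.  ]
sh [436.47 222.51  42.79] [np.float64(2.9750572346836384), np.float64(3.9294722760736303), np.float64(1.1034264982969442)] [438.93 221.59  51.  ]
tip [367.98 137.84  43.54] [np.float64(1.1673322129182935), np.float64(2.423574748960595), np.float64(2.875537135009956)] [369.33 137.86  46.  ]
plane [ 410.46 -354.18   71.65] [ 0.53 -0.57  0.63] 51.171734532480684 132.72369309800064 20.015203147355205 2173
bore [ 864.41 -565.27 -503.7 ] [ 462.55 -346.07   37.49]
botL [-434.4   149.65 1243.74] [ 477.8  -296.43    1.82]
botR [-480.77  160.1  1292.37] [ 330.15 -381.81   15.89]
panTopL [-684.33  276.72 1570.41] [ 483.2  -336.04   98.12]
panTopR [-664.47  285.81 1561.97] [ 374.51 -435.    102.48]
dispBL [-2377.86  1310.73  3941.86] [ 407.17 -372.05   70.69]
dispBR [-2478.23  1492.77  4192.63] [ 369.33 -406.96   70.33]
floorL [-462.25  162.9  1279.31] [ 450.67 -287.47   11.67]
table [ 431.66 -263.43    3.07]
table [ 359.17 -312.43    0.9 ]
table [ 402.02 -542.22   -5.8 ]
```

Emit:
{"api": "move_arm", "payload": {
  "moves": [
    [0.005,0.003,0.05,0],
    [0.005,0.003,0.1,0],
    [0.005,0.003,0.14,0],
    [0.005,0.003,0.18,0],
    [0.005,0.003,0.2,0],
    [0.005,0.003,0.21,0],
    [0.005,0.003,0.21,0],
    [0.005,0.003,0.21,0]
  ],
  "jaw": 0.06
}}

```text
clock: 3.1
eef_pos: [464.1, 252.7, 21.7]
eef_rot: [3.141, -0.002, 0.872]
wrist_force: [-0.3, -0.5, 0.7]
finger_gap: 59.9
finger_force: 0.0
```

Emit:
{"api": "move_arm", "payload": {
  "moves": [
    [0,0,0,0],
    [0,0,0,0],
    [0,0,0,0],
    [0,0,0,0],
    [0,0,0,0],
    [0,0,0,0],
    [0,0,0,0],
    [0,0,0,0]
  ],
  "jaw": 0.0,
  "squeeze": 5
}}

```text
clock: 3.9
eef_pos: [463.3, 252.7, 20.5]
eef_rot: [3.142, -0.0, 0.873]
wrist_force: [-0.1, 0.7, 0.6]
finger_gap: 24.0
finger_force: 5.0
```

Emit:
{"api": "move_arm", "payload": {
  "moves": [
    [0.012,0,0,0],
    [0.025,0,0,0],
    [0.025,0,0,0],
    [0.024,0,-0.016,0],
    [0.021,0,-0.029,0],
    [0.017,0,-0.042,0],
    [0.011,0,-0.055,0],
    [0.002,0,-0.074,0],
    [-0.01,0,-0.09,0],
    [-0.023,0,-0.104,0],
    [-0.035,0,-0.114,0],
    [-0.044,0,-0.12,0]
  ],
  "squeeze": 3
}}

```text
clock: 5.1
eef_pos: [434.5, 218.3, 141.7]
eef_rot: [3.141, -0.001, 0.873]
wrist_force: [-0.0, 0.1, -0.6]
finger_gap: 23.7
finger_force: 3.0
```

```bash
python3 - <<'E'
from h import *
import pickle
c={n:viewer.camera(n) for n in ['scene','top','wrist']}
pickle.dump(c,open('c4.pkl','wb'))
w=cv2.resize(c['wrist']['frame'],(560,420))
a=cv2.resize(c['scene']['frame'][200:300,190:270],(240,300),interpolation=cv2.INTER_CUBIC)
b=cv2.resize(c['top']['frame'][200:300,190:270],(240,300),interpolation=cv2.INTER_CUBIC)
im=np.zeros((600,800,3),np.uint8);im[:420,:560]=w;im[:300,560:]=a;im[300:,560:]=b
cv2.imwrite('pics/c4.png',im)
E
```

```text
(no output)
```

View pics/c4.png

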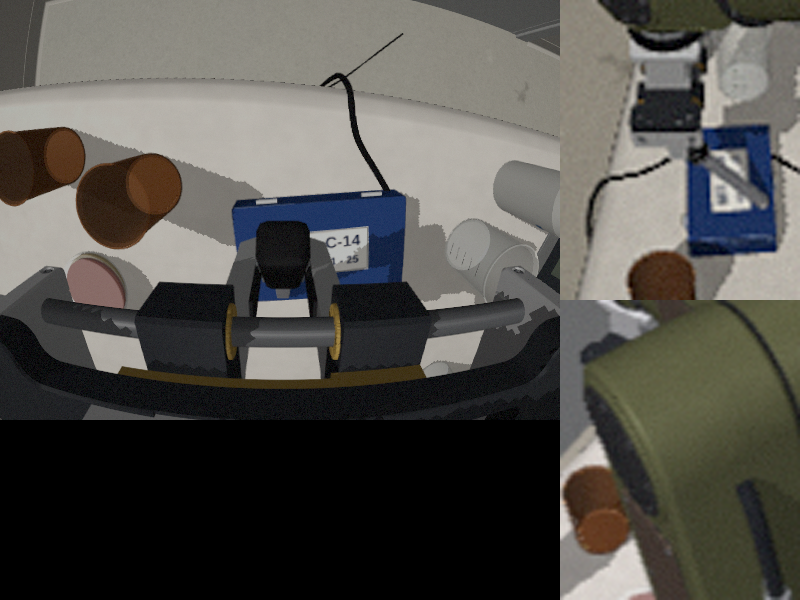

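The wrist view shows the handle pivoted between the pads. In the scene crop, the bar slopes down to its tip at (762,200) on the box lid. I'll clamp firmly and check the tilt.

Emit:
{"api": "move_arm", "payload": {
  "moves": [
    [0,0,0,0],
    [0,0,0,0],
    [0,0,0,0],
    [0,0,-0.02,0],
    [0,0,-0.05,0],
    [0,0,-0.1,0],
    [0,0,-0.1,0]
  ],
  "squeeze": 50
}}

```text
clock: 5.95
eef_pos: [436.8, 219.9, 245.9]
eef_rot: [3.138, -0.008, 0.873]
wrist_force: [0.3, 0.5, -2.2]
finger_gap: 23.7
finger_force: 50.0
```

```bash
python3 - <<'E'
from h import *
import pickle
np.set_printoptions(precision=1,suppress=True)
c=pickle.load(open('c4.pkl','rb'));s=c['scene']
S=lambda x,y:((x-560+.5)/3-.5+190,(y+.5)/3-.5+200)
print('tip',atz(ray(s,*S(764,203)),37),atz(ray(s,*S(704,152)),110))
print(manip.read_state())
s=viewer.camera('scene');pickle.dump(s,open('s5.pkl','wb'))
cv2.imwrite('pics/c5.png',cv2.resize(s['frame'][170:310,190:330],(700,600*7//6*100//100//1)[:2] if 0 else (590,590),interpolation=cv2.INTER_CUBIC))
E
```

```text
tip [380.  150.6  37. ] [434.2 189.8 110. ]
{'clock': 5.95, 'joints': array([0.4, 0.1, 1.6, 0. , 1.4, 1.1]), 'qd': array([-0. ,  0.1,  0.1, -0. , -0.1, -0. ]), 'effort': array([ -0.1, -44.2, -37.2,   0. ,   1.7,  -0. ]), 'eef_pos': array([436.8, 219.9, 245.9]), 'eef_rot': array([ 3.1, -0. ,  0.9]), 'wrist_force': array([ 0.3,  0.5, -2.2]), 'moment': array([ 0. , -0.1, -0. ]), 'finger_force': 49.999555349349976, 'finger_gap': 23.74413004486722}
```

Emit:
{"api": "move_arm", "payload": {
  "moves": [
    [-0.034,0.029,-0.024,-0.13],
    [-0.07,0.058,-0.024,-0.26],
    [-0.105,0.087,-0.024,-0.39],
    [-0.14,0.116,-0.024,-0.52],
    [-0.17,0.145,-0.024,-0.65],
    [-0.204,0.174,-0.024,-0.78],
    [-0.238,0.203,-0.024,-0.91],
    [-0.272,0.232,-0.024,-1.04],
    [-0.306,0.26,-0.024,-1.17],
    [-0.34,0.289,-0.024,-1.3],
    [-0.34,0.289,-0.024,-1.357],
    [-0.34,0.289,-0.024,-1.357]
  ]
}}

```text
clock: 7.2
eef_pos: [437.3, -228.6, 262.4]
eef_rot: [-3.14, -0.003, 2.229]
wrist_force: [1.2, 0.2, -2.4]
finger_gap: 23.9
finger_force: 50.0
```

```bash
python3 - <<'E'
from h import *
import pickle
print(manip.read_state()['joints'],manip.read_state()['eef_pos'])
c={n:viewer.camera(n) for n in ['scene','top','wrist']}
pickle.dump(c,open('c6.pkl','wb'))
w=c['wrist']['frame'][0:300]
im=np.zeros((600,800,3),np.uint8);im[:429]=cv2.resize(w,(800,429),interpolation=cv2.INTER_CUBIC)
s5=pickle.load(open('s5.pkl','rb'))
im[430:,:400]=cv2.resize(c['top']['frame'],(560,420))[150:320,200:600] if 1 else 0
cv2.imwrite('pics/c6.png',im)
E
```

```text
[-5.55987003e-01  1.34509020e-01  1.58900179e+00 -4.99718883e-05
  1.42126313e+00 -1.21385758e+00] [ 437.28621187 -228.64340544  262.43628851]Traceback (most recent call last):
  File "<stdin>", line 9, in <module>
ValueError: could not broadcast input array from shape (170,360,3) into shape (170,400,3)
```

Emit:
{"api": "move_arm", "payload": {
  "moves": [
    [0,-0.05,0,0],
    [0,-0.1,0,0],
    [0,-0.1,0,0],
    [0,-0.1,0,0]
  ]
}}

```text
clock: 7.75
eef_pos: [358.8, -288.0, 264.6]
eef_rot: [3.141, 0.0, 2.228]
wrist_force: [0.2, 0.9, -1.1]
finger_gap: 23.9
finger_force: 50.0
```

```bash
python3 - <<'E'
from h import *
import pickle
print(manip.read_state()['eef_pos'],manip.read_state()['wrist_force'])
c={n:viewer.camera(n) for n in ['top','wrist']}
pickle.dump(c,open('c7.pkl','wb'))
a=pickle.load(open('c6.pkl','rb'))['wrist'];b=c['wrist']
# project guessed region into each wrist view for cropping
for w in (a,b): print(w['origin'],w['orientation'])
im=np.hstack([cv2.resize(x['frame'][0:300,:],(400,214)) for x in (a,b)])
def proj(w,p):
    q=rot(w['orientation']).T@(np.array(p)-w['origin']);th=np.arctan2(np.hypot(q[0],q[1]),q[2]);ph=np.arctan2(q[1],q[0])
    return w['cx']+w['fx']*th*np.cos(ph),w['cy']+w['fy']*th*np.sin(ph)
cr=[]
for w in (a,b):
    u,v=map(int,proj(w,(430,-345,75)));x0=min(max(u-100,0),360);y0=min(max(v-96,0),228);print('crop',u,v,x0,y0)
    cr.append(cv2.resize(w['frame'][y0:y0+192,x0:x0+200],(400,384),interpolation=cv2.INTER_CUBIC))
cv2.imwrite('pics/c7.png',np.vstack([im,np.hstack(cr)]))
E
```

```text
[ 358.77609759 -288.02211444  264.56430194] [ 0.15235267  0.93896716 -1.07652309]
[ 391.92265088 -167.50714798  441.49011681] [2.87883589e+00 1.19224190e-03 6.55961294e-01]
[ 313.08627183 -228.33402965  442.57735268] [2.87657457e+00 3.25962054e-04 6.58196423e-01]
crop 220 257 120 161
crop 299 257 199 161
```

View pics/c7.png

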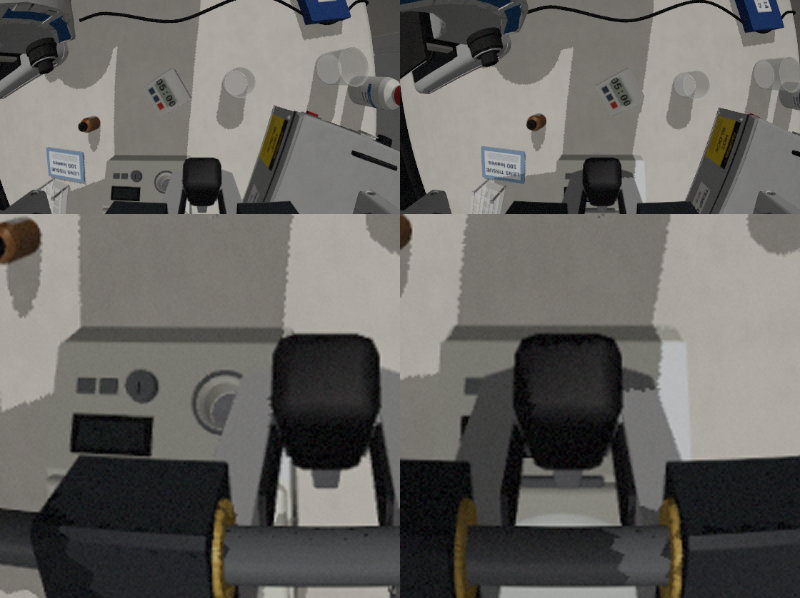

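View a (lower left) shows the bore ring centred at about (222,402), and the panel's lower edge runs from (62,342). In view b that edge runs from (447,342) to (688,343), level in the image.

```bash
python3 - <<'E'
from h import *
import pickle
np.set_printoptions(precision=1,suppress=True)
a=pickle.load(open('c6.pkl','rb'))['wrist'];b=pickle.load(open('c7.pkl','rb'))['wrist'];t=pickle.load(open('c2.pkl','rb'))['top']
A=lambda x,y:((x+.5)/2-.5+120,(y-214+.5)/2-.5+161)
Bb=lambda x,y:((x-400+.5)/2-.5+199,(y-214+.5)/2-.5+161)
T=lambda x,y:((x-480+.5)/4-.5+345,(y+.5)/4-.5+175)
for p,q in [((222,402),(563,161)),((226,402),(563,161)),((218,402),(563,161))]: print('bore',*tri([wray(a,*A(*p)),ray(t,*T(*q))]))
L,e=tri([wray(a,*A(62,342)),wray(b,*Bb(447,342))]);print('frontR corner',L,e)
Rr=atz(wray(b,*Bb(688,343)),L[2]);print('frontL',Rr,np.linalg.norm(Rr-L),np.degrees(np.arctan2(*(Rr-L)[1::-1]))-90)
for z in (20,30,40):
    l=atz(wray(b,*Bb(447,342)),z);r=atz(wray(b,*Bb(688,343)),z);print(z,l,r,np.linalg.norm(r-l))
# depth at panel points from wrist a
def wz(w,u,v):
    o,d=wray(w,u,v);z=rot(w['orientation'])[:,2];return o+d/(d@z)*w['z_map'][int(round(v)),int(round(u))]
P=[]
for y in range(348,370,2):
  for x in range(90,270,4):P.append(wz(a,*A(x,y)))
for y in range(355,455,3):
  for x in range(162,186,3):P.append(wz(a,*A(x,y)))
P=np.array(P)
for _ in range(8):
    m=P.mean(0);n=np.linalg.svd(P-m,full_matrices=False)[2][2];n*=np.sign(n[2]);r=(P-m)@n;P=P[abs(r)<max(2*r.std(),1)]
print('plane',m,n,np.degrees(np.arccos(n[2])),np.degrees(np.arctan2(-n[1],-n[0])),r.std(),len(P))
for w,q in[(wray(a,*A(222,402)),0),(ray(t,*T(563,161)),0)]:
    o,d=w;print('bore on plane',o+d*((m-o)@n)/(d@n))
print(np.array([wz(a,*A(x,y)) for x,y in [(110,355),(240,355),(170,400),(175,440),(222,402)]]))
E
```

```text
bore [ 438.7 -334.1   70.3] [np.float64(1.219074751389027), np.float64(1.219074751388965)]
bore [ 441.2 -334.9   66.5] [np.float64(0.5635006999994691), np.float64(0.5635006999994949)]
bore [ 436.1 -333.3   74.1] [np.float64(1.8624558148254708), np.float64(1.8624558148253167)]
frontR corner [ 331.  -377.8   52. ] [np.float64(0.21988973725688404), np.float64(0.21988973725693425)]
frontL [ 453.5 -284.2   52. ] 154.1756451672262 -52.618299774732634
20 [ 332.6 -390.3   20. ] [ 465.  -288.8   20. ] 166.83417352523844
30 [ 332.2 -386.5   30. ] [ 461.4 -287.4   30. ] 162.88615850576898
40 [ 331.7 -382.6   40. ] [ 457.8 -285.9   40. ] 158.93814348629962
plane [ 400.2 -335.7   55.4] [ 0.6 -0.7  0.3] 70.67419077132257 128.39844307040957 4.106200729149919 544
bore on plane [ 394.3 -175.9  422.8]
bore on plane [ 392.1 -307.6  132.3]
[[ 362.7 -365.4   48.6]
 [ 432.  -310.7   48.6]
 [ 412.  -356.7   67.7]
 [ 428.6 -370.9   81.6]
 [ 442.9 -350.    38. ]]
```

Emit:
{"api": "move_arm", "payload": {
  "moves": [
    [0.014,0.037,0,0],
    [0.014,0.037,0,0],
    [0.014,0.037,0.03,0],
    [0.014,0.037,0.06,0],
    [0.014,0.037,0.075,0],
    [0.014,0.037,0.075,0],
    [0.014,0.037,0.075,0],
    [0.014,0.037,0.075,0]
  ]
}}

```text
clock: 8.65
eef_pos: [380.1, -254.8, 190.5]
eef_rot: [3.141, 0.002, 2.23]
wrist_force: [0.0, -0.7, -1.8]
finger_gap: 23.2
finger_force: 50.0
```

```bash
python3 - <<'E'
from h import *
import pickle
np.set_printoptions(precision=2,suppress=True)
st=manip.read_state();print(st['eef_pos'],st['eef_rot'],st['wrist_force'])
c={n:viewer.camera(n) for n in ['scene','top','wrist']};pickle.dump(c,open('c8.pkl','wb'))
# is the mouth / tip visible? compare expected depth with z_map
for n in('scene','top'):
    k=c[n]
    for nm,p in[('mouth',(441,-335,66)),('tip',(432,-324,87)),('midbar',(408,-292,130))]:
        q=rot(k['orientation']).T@(np.array(p)-k['origin']);u=k['cx']+k['fx']*q[0]/q[2];v=k['cy']+k['fy']*q[1]/q[2]
        print(n,nm,u,v,q[2],k['z_map'][int(v),int(u)])
E
```

```text
[ 380.12 -254.83  190.53] [3.14 0.   2.23] [ 0.04 -0.65 -1.82]
scene mouth 342.889817882496 189.59236251759876 1683.3127541760803 886.3511
scene tip 343.2680689769339 188.08083586936763 1658.4519996968054 882.2082
scene midbar 343.44033438347026 186.68598500134746 1600.3554023591807 881.1889
top mouth 365.5232370284291 214.92729782856972 1717.849136172984 1689.5426
top tip 364.35259159621 213.75199329081582 1694.5194179806563 1672.6029
top midbar 359.93497660932525 212.78136344333637 1642.0430547716608 1545.2615
```

```bash
python3 - <<'E'
from h import *
import pickle
c8=pickle.load(open('c8.pkl','rb'));c6=pickle.load(open('c6.pkl','rb'));c7=pickle.load(open('c7.pkl','rb'))
k=dict(interpolation=cv2.INTER_CUBIC)
im=np.zeros((540,780,3),np.uint8)
im[:480,:480]=cv2.resize(c8['top']['frame'][175:255,330:410],(480,480),**k)
im[:240,480:]=cv2.resize(c6['wrist']['frame'][55:135,430:530],(300,240),**k)
im[240:480,480:]=cv2.resize(c7['wrist']['frame'][65:145,460:560],(300,240),**k)
cv2.imwrite('pics/c8.png',im)
E
```

```text
(no output)
```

View pics/c8.png

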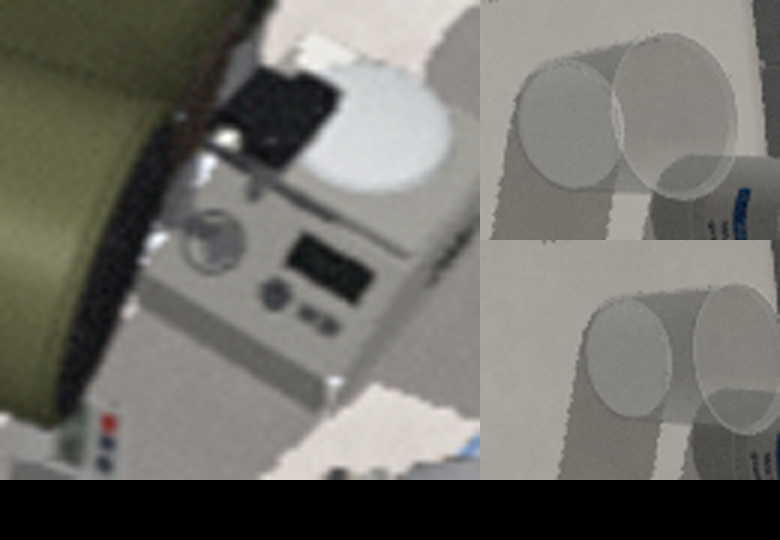

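The top crop shows the bar coming down onto the bore mouth at (213,242), as predicted. The beaker's floor is at (569,124) and (628,358), and its rim at (675,117) and (740,359). I'll insert in stages.

Emit:
{"api": "move_arm", "payload": {
  "moves": [
    [-0.0057,0,0.0082,0],
    [-0.0115,0,0.0164,0],
    [-0.0172,0,0.0246,0],
    [-0.023,0,0.0328,0],
    [-0.0264,0,0.0377,0],
    [-0.0264,0,0.0377,0]
  ]
}}

```text
clock: 9.4
eef_pos: [395.6, -275.7, 150.8]
eef_rot: [-3.141, -0.002, 2.23]
wrist_force: [0.8, 0.2, -1.5]
finger_gap: 23.8
finger_force: 50.0
```

```bash
python3 - <<'E'
from h import *
import pickle
np.set_printoptions(precision=1,suppress=True)
a=pickle.load(open('c6.pkl','rb'))['wrist'];b=pickle.load(open('c7.pkl','rb'))['wrist']
A=lambda x,y:((x-480+.5)/3-.5+430,(y+.5)/3-.5+55)
B=lambda x,y:((x-480+.5)/3-.5+460,(y-240+.5)/3-.5+65)
for n,p,q,z in[('base',(569,124),(628,358),2),('rim',(675,117),(740,359),95)]:
    print(n,*tri([wray(a,*A(*p)),wray(b,*B(*q))]),atz(wray(a,*A(*p)),z),atz(wray(b,*B(*q)),z))
E
```

```text
base [565.5  30.    4.6] [np.float64(0.08599042383252202), np.float64(0.0859904238324613)] [566.5  31.3   2. ] [567.   31.5   2. ]
rim [568.7  32.8  89.5] [np.float64(0.09318154162112666), np.float64(0.09318154162113677)] [566.   29.6  95. ] [564.7  28.8  95. ]
```

Emit:
{"api": "move_arm", "payload": {
  "moves": [
    [-0.0017,0,0.0025,0],
    [-0.0034,0,0.0049,0],
    [-0.0052,0,0.0074,0],
    [-0.0069,0,0.0098,0],
    [-0.008,0,0.0115,0],
    [-0.0092,0,0.0131,0],
    [-0.0092,0,0.0131,0]
  ]
}}

```text
clock: 10.1
eef_pos: [401.4, -282.9, 138.9]
eef_rot: [3.141, 0.0, 2.23]
wrist_force: [-1.8, 2.3, 5.2]
finger_gap: 23.8
finger_force: 50.0
```

Emit:
{"api": "move_arm", "payload": {
  "moves": [
    [-0.0009,0,0.0012,0],
    [-0.0017,0,0.0025,0],
    [-0.0026,0,0.0037,0],
    [-0.0032,0,0.0045,0],
    [-0.0032,0,0.0045,0]
  ]
}}

```text
clock: 10.6
eef_pos: [403.3, -285.4, 134.5]
eef_rot: [3.142, 0.0, 2.23]
wrist_force: [-3.0, 4.0, 7.4]
finger_gap: 23.5
finger_force: 50.0
```

Emit:
{"api": "move_arm", "payload": {
  "moves": [
    [-0.0006,0,0.0008,0],
    [-0.0011,0,0.0016,0],
    [-0.0011,0,0.0016,0],
    [-0.0011,0,0.0016,0]
  ]
}}

```text
clock: 11.0
eef_pos: [403.7, -285.7, 134.2]
eef_rot: [3.141, -0.001, 2.23]
wrist_force: [-11.0, 13.4, 25.1]
finger_gap: 23.6
finger_force: 50.0
```

The force rose sharply to about 32 N, so the plunger is on its hard stop. Withdrawing.

Emit:
{"api": "move_arm", "payload": {
  "moves": [
    [0,0,0,0],
    [0.0057,0,-0.0082,0],
    [0.0172,0,-0.0246,0],
    [0.0287,0,-0.041,0],
    [0.0402,0,-0.0574,0],
    [0.0517,0,-0.074,0],
    [0.07,0,-0.1,0],
    [0.07,0,-0.13,0],
    [0.07,0,-0.16,0],
    [0.07,0,-0.16,0]
  ]
}}

```text
clock: 12.0
eef_pos: [361.9, -231.6, 296.0]
eef_rot: [3.14, 0.006, 2.23]
wrist_force: [-0.9, -0.2, -0.9]
finger_gap: 23.5
finger_force: 50.0
```

```bash
python3 - <<'E'
from h import *
import pickle
np.set_printoptions(precision=1,suppress=True)
k=viewer.camera('top');k0=pickle.load(open('c2.pkl','rb'))['top']
# lid: points over the centrifuge footprint, height profile
v,u=np.mgrid[150:250:1,340:440:1];
def H(k):
    d=k['z_map'][v,u];p=np.stack([(u-k['cx'])/k['fx']*d,(v-k['cy'])/k['fy']*d,d],-1)@rot(k['orientation']).T+np.array(k['origin'])
    xc=np.array([.607,-.795]);yl=np.array([.795,.607]);q=p[...,:2]-np.array([461,-417])
    m=(d>0)&(abs(q@yl)<90)&(abs(q@xc)<160)&(p[...,2]<400);return np.c_[q[m]@xc,q[m]@yl,p[m][:,2]]
for kk in(k0,k):
    h=H(kk);print(len(h),np.histogram(h[:,2],bins=[-20,60,90,130,160,200,240,300])[0])
    t=h[h[:,2]>150];print('tall pts mean',t.mean(0) if len(t) else None)
h=H(k);t=h[(h[:,0]>40)&(h[:,2]>130)];print(len(t), t.min(0) if len(t) else '',t.max(0) if len(t) else '')
print(manip.read_state()['wrist_force'])
E
```

```text
3025 [1253  588 1180    4    0    0    0]
tall pts mean None
3430 [1318  964  689  111  126  219    3]
tall pts mean [ 40.8 -14.6 199.2]
411 [ 40.  -83.4 130.6] [ 80.5  72.9 230.7]
[-0.3 -0.  -1.8]
```

Lid is up: points behind the bore now reach 230 mm. Moving over the tall beaker.

Emit:
{"api": "move_arm", "payload": {
  "moves": [
    [0.009,0.036,-0.004,-0.1],
    [0.018,0.072,-0.004,-0.2],
    [0.028,0.107,-0.004,-0.3],
    [0.037,0.143,-0.004,-0.4],
    [0.046,0.179,-0.004,-0.5],
    [0.055,0.215,-0.004,-0.6],
    [0.064,0.25,-0.004,-0.7],
    [0.074,0.286,-0.004,-0.8],
    [0.083,0.322,-0.004,-0.91],
    [0.083,0.322,-0.004,-0.91],
    [0.083,0.322,-0.004,-0.91]
  ]
}}

```text
clock: 13.15
eef_pos: [564.6, 32.1, 294.7]
eef_rot: [-3.141, -0.003, 3.14]
wrist_force: [-0.3, -0.9, -0.7]
finger_gap: 24.1
finger_force: 50.0
```

Emit:
{"api": "move_arm", "payload": {
  "moves": [
    [0,0,0,0],
    [0,0,0,0],
    [0,0,0,0],
    [0,0,0,0],
    [0,0,0,0],
    [0,0,0,0],
    [0,0,0,0],
    [0,0,0,0]
  ],
  "squeeze": 4
}}

```text
clock: 13.95
eef_pos: [564.8, 31.8, 296.6]
eef_rot: [3.142, -0.0, 3.14]
wrist_force: [0.6, 0.4, -1.4]
finger_gap: 23.9
finger_force: 4.0
```

```bash
cat >> h.py <<'E'
def rodpts(k,box,tr=None):
    v,u=np.mgrid[0:420,0:560];d=k['z_map'];p=np.stack([(u-k['cx'])/k['fx']*d,(v-k['cy'])/k['fy']*d,d],-1)@rot(k['orientation']).T+np.array(k['origin'])
    (x0,x1),(y0,y1),(z0,z1)=box
    m=(d>0)&(p[...,0]>x0)&(p[...,0]<x1)&(p[...,1]>y0)&(p[...,1]<y1)&(p[...,2]>z0)&(p[...,2]<z1);return p[m]
E
python3 - <<'E'
from h import *
np.set_printoptions(precision=1,suppress=True)
st=manip.read_state();print(st['eef_pos'],st['eef_rot'],st['wrist_force'],st['moment']);x,y,z=st['eef_pos']
for n in('scene','top'):
    k=viewer.camera(n)
    p=rodpts(k,((x-90,x+120),(y-25,y+25),(z-160,z-5)));print(n,len(p))
    for a in range(-160,0,20):
        q=p[(p[:,2]>z+a)&(p[:,2]<z+a+20)]
        if len(q):print(a,len(q),np.median(q,0)-[x,y,z])
E
```

```text
[564.8  31.8 296.6] [ 3.1 -0.   3.1] [ 0.6  0.4 -1.4] [ 0.1 -0.1  0. ]
scene 104
-160 31 [  88.3   17.2 -144.1]
-140 7 [  96.    20.6 -130.4]
-120 11 [  96.8   13.9 -115.3]
-100 10 [ 80.9   5.2 -92.2]
-80 15 [ 64.    5.1 -72.1]
-60 13 [ 45.6   5.2 -50.2]
-40 11 [ 33.6   7.1 -30.6]
-20 6 [ 13.6  10.  -11.5]
top 0
```

Emit:
{"api": "move_arm", "payload": {
  "moves": [
    [0,0,0,0],
    [0,0,0,0],
    [0,0,0,0],
    [0,0,0,0],
    [0,0,0,0],
    [0,0,0,0]
  ],
  "squeeze": 3
}}

```text
clock: 14.65
eef_pos: [564.8, 31.8, 296.6]
eef_rot: [-3.142, 0.0, 3.14]
wrist_force: [-1.0, -0.1, -0.8]
finger_gap: 24.0
finger_force: 3.0
```

```bash
cat > chk.py <<'E'
from h import *
np.set_printoptions(precision=1,suppress=True)
st=manip.read_state();print(st['clock'],st['eef_pos'],st['wrist_force']);x,y,z=st['eef_pos']
k=viewer.camera('scene')
p=rodpts(k,((x-90,x+120),(y-25,y+25),(z-160,z-5)))
for a in range(-160,0,20):
    q=p[(p[:,2]>z+a)&(p[:,2]<z+a+20)]
    if len(q):print(a,len(q),np.median(q,0)-[x,y,z])
E
python3 chk.py
```

```text
14.65 [564.8  31.8 296.6] [-1.  -0.1 -0.8]
-160 29 [  85.3   16.9 -144.6]
-140 11 [  93.9   21.8 -131.3]
-120 7 [ 101.8   17.7 -113.4]
-100 14 [ 79.2   6.  -94.9]
-80 13 [ 62.3   5.2 -70.2]
-60 14 [ 47.3   6.  -50.9]
-40 10 [ 35.5   6.6 -31.9]
-20 7 [ 14.2  10.9 -10.9]
```

Even 3 N doesn't let the rod swing. I'll turn it upright against the fixed slide box's long edge instead, with a light grip.

Emit:
{"api": "move_arm", "payload": {
  "moves": [
    [0.03,0.002,0.0,-0.12],
    [0.06,0.004,0.0,-0.24],
    [0.09,0.006,0.0,-0.36],
    [0.12,0.008,0.0,-0.48],
    [0.15,0.01,0.02,-0.6],
    [0.18,0.012,0.04,-0.72],
    [0.21,0.013,0.06,-0.84],
    [0.236,0.013,0.09,-0.873],
    [0.236,0.013,0.13,-0.873],
    [0.236,0.013,0.16,-0.873],
    [0.236,0.013,0.179,-0.873],
    [0.236,0.013,0.179,-0.873]
  ],
  "squeeze": 30
}}

```text
clock: 15.9
eef_pos: [327.7, 45.2, 116.0]
eef_rot: [3.139, -0.002, -2.27]
wrist_force: [-0.3, 0.9, -0.4]
finger_gap: 23.9
finger_force: 30.0
```

```bash
python3 chk.py; python3 - <<'E'
from h import *
np.set_printoptions(precision=1,suppress=True)
k=viewer.camera('top')
f=np.array([.642,.766]);l=np.array([.766,-.642])
for n in('scene','top'):
    k=viewer.camera(n)
    p=rodpts(k,((300,520),(30,260),(25,43)))
    img=k['frame'];q=np.c_[p[:,:2]@f,p[:,:2]@l,p[:,2]]
    # blue box edge along f in lateral bins
    for b in range(170,300,15):
        r=q[(q[:,1]>b)&(q[:,1]<b+15)]
        if len(r)>5:print(n,b,len(r),np.percentile(r[:,0],[3,97]))
print('E along f',np.array([393.5,122])@f,'lat',np.array([393.5,122])@l)
E
```

```text
15.9 [327.7  45.2 116. ] [-0.3  0.9 -0.4]
-140 37 [  -0.9   -5.2 -121.4]
-120 565 [   0.2    1.2 -115.6]
-40 3 [ 14.9  23.  -23.2]
-20 13 [ 4.1 20.6 -8.7]
scene 170 108 [351.1 446.2]
scene 185 105 [351.8 447.5]
scene 200 102 [351.7 444.8]
scene 215 123 [319.2 445.9]
scene 230 93 [354.6 447.8]
scene 245 97 [358.8 448.4]
scene 260 83 [359.5 452. ]
scene 275 100 [356.5 452.7]
scene 290 87 [358.5 453.5]
E along f 346.079 lat 223.09699999999998
```

Emit:
{"api": "move_arm", "payload": {
  "moves": [
    [-0.012,0,-0.001,0],
    [-0.023,0,-0.002,0],
    [-0.032,0,-0.008,0],
    [-0.041,0,-0.014,0],
    [-0.052,0,-0.019,0],
    [-0.062,0,-0.023,0],
    [-0.074,0,-0.026,0],
    [-0.085,0,-0.029,0],
    [-0.094,0,-0.03,0],
    [-0.094,0,-0.03,0]
  ],
  "squeeze": 5
}}

```text
clock: 17.1
eef_pos: [389.9, 117.9, 147.5]
eef_rot: [3.141, 0.0, -2.27]
wrist_force: [0.2, 0.5, -0.7]
finger_gap: 24.1
finger_force: 5.0
```

Emit:
{"api": "move_arm", "payload": {
  "moves": [
    [0,0,0,0],
    [0,0,0,0],
    [0.01,0,-0.04,0],
    [0.02,0,-0.09,0],
    [0.02,0,-0.14,0],
    [0.02,0,-0.17,0],
    [0.02,0,-0.17,0]
  ],
  "squeeze": 30
}}

```text
clock: 17.8
eef_pos: [377.3, 101.8, 321.4]
eef_rot: [-3.137, 0.005, -2.271]
wrist_force: [0.2, 1.1, -2.2]
finger_gap: 23.7
finger_force: 30.0
```

```bash
python3 - <<'E'
from h import *
np.set_printoptions(precision=1,suppress=True)
st=manip.read_state();P=st['eef_pos'];print(st['clock'],P,st['wrist_force'])
f=np.array([.642,.766]);l=np.array([.766,-.642])
for n in('scene','top'):
    k=viewer.camera(n);p=rodpts(k,((P[0]-110,P[0]+110),(P[1]-110,P[1]+110),(P[2]-150,P[2]-3)))-P
    q=np.c_[p[:,:2]@f,p[:,:2]@l,p[:,2]];q=q[abs(q[:,1])<25]
    for a in range(-160,0,20):
        r=q[(q[:,2]>a)&(q[:,2]<a+20)]
        if len(r):print(n,a,len(r),np.median(r,0))
E
```

```text
17.8 [377.3 101.8 321.4] [ 0.2  1.1 -2.2]
scene -140 12 [   5.1   -3.1 -124.5]
scene -120 15 [   1.8   -4.1 -110.4]
scene -100 17 [  1.4  -3.6 -92.9]
scene -80 16 [ -0.3  -5.2 -70.5]
scene -60 20 [ -2.   -4.  -52.4]
scene -40 15 [ -5.2  -6.9 -33. ]
scene -20 28 [ -5.4 -10.1 -12.6]
top -140 9 [  -1.4   -5.3 -129.7]
top -120 15 [  -2.9   -6.  -114.6]
top -100 20 [ -4.7  -5.7 -93.4]
top -80 18 [ -4.6  -5.9 -70.8]
top -60 13 [ -5.8  -6.7 -49.8]
top -40 7 [ -5.2  -9.9 -33.2]
top -20 7 [ -5.9 -13.7 -15.4]
```

Emit:
{"api": "move_arm", "payload": {
  "moves": [
    [-0.01,-0.027,0,0.125],
    [-0.02,-0.054,0,0.25],
    [-0.03,-0.082,0,0.375],
    [-0.04,-0.11,0,0.5],
    [-0.05,-0.138,0,0.625],
    [-0.06,-0.165,0,0.75],
    [-0.069,-0.192,0.02,0.871],
    [-0.069,-0.192,0.05,0.871],
    [-0.069,-0.192,0.06,0.871],
    [-0.069,-0.192,0.06,0.871],
    [-0.069,-0.192,0.06,0.871]
  ]
}}

```text
clock: 19.0
eef_pos: [567.7, 31.2, 258.5]
eef_rot: [3.142, 0.001, -3.141]
wrist_force: [-0.2, -0.9, -0.0]
finger_gap: 23.9
finger_force: 30.0
```

```bash
python3 - <<'E'
from h import *
np.set_printoptions(precision=1,suppress=True)
st=manip.read_state();P=st['eef_pos'];print(st['clock'],P,st['eef_rot'],st['wrist_force'])
for n in('scene','top'):
    k=viewer.camera(n);p=rodpts(k,((P[0]-40,P[0]+60),(P[1]-20,P[1]+25),(P[2]-150,P[2]-3)))-P
    for a in range(-140,0,20):
        r=p[(p[:,2]>a)&(p[:,2]<a+20)]
        if len(r):print(n,a,len(r),np.median(r,0))
    b=rodpts(k,((510,625),(-25,85),(85,105)));print('rim',len(b),b.min(0) if len(b) else '',b.max(0) if len(b) else '')
E
```

```text
19.0 [567.7  31.2 258.5] [ 3.1  0.  -3.1] [-0.2 -0.9 -0. ]
scene -140 10 [  -2.5    2.7 -124.6]
scene -120 14 [  -3.3    4.2 -108.6]
scene -100 15 [ -3.6   4.9 -89.2]
scene -80 17 [ -6.    3.3 -69.2]
scene -60 14 [ -6.5   4.8 -49.2]
scene -40 16 [ -8.8   5.5 -30.9]
scene -20 24 [-15.7   8.8 -10.1]
rim 93 [530.2   0.2  85.1] [624.7  70.8  99.9]
rim 0
```

Emit:
{"api": "move_arm", "payload": {
  "moves": [
    [-0.005,0,0.015,0],
    [-0.005,0,0.035,0],
    [-0.005,0,0.055,0],
    [-0.005,0,0.075,0],
    [-0.005,0,0.09,0],
    [-0.005,0,0.105,0],
    [-0.005,0,0.113,0],
    [-0.005,0,0.118,0],
    [-0.005,0,0.118,0],
    [-0.005,0,0.118,0]
  ]
}}

```text
clock: 20.1
eef_pos: [573.1, 31.1, 140.1]
eef_rot: [3.142, 0.001, -3.141]
wrist_force: [0.1, 0.0, -1.1]
finger_gap: 24.0
finger_force: 30.0
```

Emit:
{"api": "move_arm", "payload": {
  "moves": [
    [0,0,0.002,0],
    [0,0,0.004,0],
    [0,0,0.006,0],
    [0,0,0.006,0]
  ],
  "squeeze": 4
}}

```text
clock: 20.5
eef_pos: [573.1, 31.0, 133.9]
eef_rot: [3.142, 0.001, -3.141]
wrist_force: [0.8, -0.2, 1.5]
finger_gap: 24.2
finger_force: 4.0
```

Emit:
{"api": "move_arm", "payload": {
  "moves": [
    [0.005,0,0,0],
    [0.01,0,0,0],
    [0.015,0,0.0003,0],
    [0.02,0,0.001,0],
    [0.025,0,0.0018,0],
    [0.03,0,0.0028,0],
    [0.034,0,0.0037,0],
    [0.037,0,0.0045,0],
    [0.037,0,0.0045,0],
    [0.037,0,0.0045,0]
  ]
}}

```text
clock: 21.5
eef_pos: [535.7, 31.0, 129.0]
eef_rot: [3.142, -0.0, -3.141]
wrist_force: [-1.5, -0.7, 1.6]
finger_gap: 23.8
finger_force: 4.0
```

```bash
cat > chk2.py <<'E'
from h import *
np.set_printoptions(precision=1,suppress=True)
st=manip.read_state();P=st['eef_pos'];print(st['clock'],P,st['wrist_force'])
for n in('scene',):
    k=viewer.camera(n);p=rodpts(k,((480,640),(5,60),(20,230)))
    hsv=0
    for a in range(20,230,15):
        r=p[(p[:,2]>a)&(p[:,2]<a+15)]
        if len(r):print(a,len(r),np.median(r,0),np.percentile(r[:,0],[10,90]))
E
python3 chk2.py
```

```text
21.5 [535.7  31.  129. ] [-1.5 -0.7  1.6]
20 51 [546.5  45.5  26.9] [535.6 630.8]
35 61 [591.2  33.3  43.3] [535.5 627.6]
50 71 [593.4  40.1  57.6] [535.3 627.8]
65 70 [595.7  41.1  72.8] [535.  629.1]
80 79 [592.   40.4  87.2] [536.6 627.5]
95 21 [601.8  45.   97.2] [538.2 629.9]
110 27 [542.8  43.4 115.9] [529.4 634.3]
125 20 [527.6  42.3 134.9] [523.  552.2]
140 30 [526.8  43.4 147.3] [519.9 533.1]
155 38 [526.8  47.6 163.5] [514.7 543. ]
170 57 [525.8  41.1 179.8] [512.4 538.3]
185 46 [528.9  31.3 189.4] [520.  538.3]
200 21 [529.8  17.8 204.9] [525.5 539. ]
215 7 [534.5  17.7 222.6] [527.1 542.3]
```

Emit:
{"api": "move_arm", "payload": {
  "moves": [
    [0,0,0,0],
    [0,0,0,0],
    [0,0,0,0],
    [0,0,0,0],
    [0,0,0,0],
    [0,0,0,0],
    [0,0,0,0],
    [0,0,0,0]
  ],
  "jaw": 0.056
}}

```text
clock: 22.35
eef_pos: [535.8, 31.0, 129.1]
eef_rot: [-3.142, -0.0, -3.141]
wrist_force: [0.3, -0.3, -0.3]
finger_gap: 55.6
finger_force: 0.0
```

Emit:
{"api": "move_arm", "payload": {
  "moves": [
    [0,0,-0.01,0],
    [0,0,-0.03,0],
    [0,0,-0.06,0],
    [0,0,-0.1,0],
    [0,0,-0.15,0],
    [0,0,-0.2,0],
    [0,0,-0.2,0],
    [0.05,0,-0.2,0],
    [0.1,0,-0.2,0],
    [0.15,0,-0.2,0],
    [0.15,0,-0.2,0]
  ]
}}

```text
clock: 23.45
eef_pos: [381.9, 31.1, 330.5]
eef_rot: [-3.142, 0.003, -3.141]
wrist_force: [-0.0, -0.3, -0.1]
finger_gap: 55.9
finger_force: 0.0
```

```bash
python3 chk2.py; python3 - <<'E'
from h import *
import pickle
np.set_printoptions(precision=1,suppress=True)
# dark handle pixels & lid heights
k=viewer.camera('scene');f=k['frame'].max(2)
v,u=np.mgrid[0:420,0:560];d=k['z_map'];p=np.stack([(u-k['cx'])/k['fx']*d,(v-k['cy'])/k['fy']*d,d],-1)@rot(k['orientation']).T+np.array(k['origin'])
m=(f<60)&(d>0)&(abs(p[...,0]-540)<90)&(abs(p[...,1]-31)<60)&(p[...,2]>5)&(p[...,2]<200);q=p[m];print('handle',len(q))
if len(q):
    c=q.mean(0);ax=np.linalg.svd(q-c,full_matrices=False)[2][0];print(c,ax,np.degrees(np.arccos(abs(ax[2]))),q[:,2].min(),q[:,2].max())
    print('extrapolated at z=8:',c+ax*(8-c[2])/ax[2])
h=rodpts(viewer.camera('top'),((420,620),(-620,-380),(130,300)));print('lid',len(h),h[:,2].max() if len(h) else '')
E
```

```text
23.45 [381.9  31.1 330.5] [-0.  -0.3 -0.1]
20 53 [544.5  40.1  28.1] [535.5 629.8]
35 62 [545.9  35.1  43.8] [535.2 625.5]
50 77 [595.8  39.5  57.5] [536.4 628.5]
65 66 [593.5  36.2  72.8] [536.4 628.3]
80 88 [595.3  37.5  88.1] [535.4 629.1]
95 26 [624.9  42.2  99.9] [533.1 631.5]
110 38 [629.9  44.6 118.4] [523.4 637.2]
125 20 [525.1  44.4 131.3] [517.  639.1]
140 17 [517.7  42.9 148.4] [510.4 526.4]
155 17 [509.9  43.  164.3] [505.2 521.7]
170 39 [509.1  34.8 179.9] [501.7 516.9]
185 3 [511.   40.6 187.5] [508.5 515.1]
handle 93
[514.6  37.8 156.6] [-0.3 -0.1  1. ] 16.599067622247915 99.09668740708275 188.53406307737464
extrapolated at z=8: [558.   46.6   8. ]
lid 494 230.4338130081162
```

```bash
python3 -c "
from cell import manip
print(manip.sign_off())"
```

```text
the job is handed in; nothing more can be done
None
```

The job is handed in at about 23 s of the 61 s allowed: plunger pushed home (about 32 N at its stop), lid standing open, and the rod standing tip down in the taller beaker, leaning roughly 20°. The final state was checked from camera depth data only, as the ten pictures were used up.

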